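# Reload the drilling jig and snug its cam clamp

### The job

Swing the jig's cam lever fully open, then clear every finished copper bush out of the jig into the green tray. Then stand each banded bush that is there in its own station of the jig, counted from the end with the yellow tag, red at station 1, yellow 2, green 3, blue 4, white 5, loading them in that order and leaving the station of a missing colour empty. Last, swing the lever just far enough that the red pad takes up the gap and presses snugly on the bushes (squeezed about 3 mm), never crushing it by going on, and leave the mug, jar and wrench alone.

Things in the scene. Friction and masses are not known exactly. Their poses are not given: they have to be found in the camera images.
- jig: Fixed drilling jig. Base plate 76 x 340 mm, 12 mm thick, five nests in a row 62 mm apart along y. Origin: on the bench below the middle seat; +x points away from the robot, y along the row. Steel fence at -x (face 22 mm from the line of seats, up to 32 mm above the bench), blue dividers 10 mm thick as high: each nest is 52 mm wide, open above and at +x, where the clamp's pad is.
- nest1 (a point): Seat 1 of 5, counted along the jig from its +y end (nest1) to its -y end (nest5); a fixed name, not the order of filling. On the nest's floor, 12 mm above the bench, where the centre of a bush's underside lies when the bush touches the fence. Axes as the jig's.
- nest2 (a point): Seat 2 of 5, counted along the jig from its +y end (nest1) to its -y end (nest5); a fixed name, not the order of filling. On the nest's floor, 12 mm above the bench, where the centre of a bush's underside lies when the bush touches the fence. Axes as the jig's.
- nest3 (a point): Seat 3 of 5, counted along the jig from its +y end (nest1) to its -y end (nest5); a fixed name, not the order of filling. On the nest's floor, 12 mm above the bench, where the centre of a bush's underside lies when the bush touches the fence. Axes as the jig's.
- nest4 (a point): Seat 4 of 5, counted along the jig from its +y end (nest1) to its -y end (nest5); a fixed name, not the order of filling. On the nest's floor, 12 mm above the bench, where the centre of a bush's underside lies when the bush touches the fence. Axes as the jig's.
- nest5 (a point): Seat 5 of 5, counted along the jig from its +y end (nest1) to its -y end (nest5); a fixed name, not the order of filling. On the nest's floor, 12 mm above the bench, where the centre of a bush's underside lies when the bush touches the fence. Axes as the jig's.
- start_tag: Yellow block 32 x 22 x 34 mm fixed at one end of the row of nests, either end by the start (190 mm from the jig's middle). It marks the end the drilling begins from: the nest next to it is station 1, the far one station 5. Origin: centre of underside.
- plain_tag: Black block of the same size at the other end of the row; no meaning of its own. Origin: centre of underside.
- lever (a joint): Cam lever angle in rad: 0 fully open (lever along the jig's +y), growing as it is swung clockwise seen from above towards the jig's +x, stop at 1.7. The cam drives the clamp bar 14 mm per rad towards the fence. It is somewhat stiff (about 0.35 N m, 3 to 4 N at the knob) and stays where it is left. It starts partly closed.
- lever_knob (a point): Top centre of the black upright knob on the lever's end, 91 mm above the bench: a cylinder 22 mm across and 46 mm tall above the flat lever arm (arm's top 45 mm above the bench), 110 mm from the pivot.
- clamp: Cam clamp unit, fixed to the bench on the +x side of the jig, axes as the jig's. Origin: on the bench, below the lever's upright pivot axis, about 99 mm from the line of seats; this distance varies by 4 mm either way from start to start, so the gap to take up varies.
- pad_face (a point): Middle of the front face of the clamp's pad: a red strip 304 mm long and 16 mm high (16 to 32 mm above the bench) along the whole row, facing the fence. With the lever open it is 7 to 15 mm clear of seated bushes (whose flange reaches 22 mm from the line of seats).
- pad (a joint): How far the pad's springy backing is squeezed, in m: 0 when it touches nothing, growing as it is pressed against bushes (3 N per mm), stop at 0.009. Snug is about 0.003.
- bush1: Steel flanged bush 1: standing on its flange (44 mm across, 16 mm thick), above it a body 34 mm across; 52 mm tall in all, about 0.25 kg; red top rim and band near the top. Goes to station 1. Origin: centre of underside; z along its axis. May be absent.
- bush2: Steel flanged bush 2: standing on its flange (44 mm across, 16 mm thick), above it a body 34 mm across; 52 mm tall in all, about 0.25 kg; yellow top rim and band near the top. Goes to station 2. Origin: centre of underside; z along its axis. May be absent.
- bush3: Steel flanged bush 3: standing on its flange (44 mm across, 16 mm thick), above it a body 34 mm across; 52 mm tall in all, about 0.25 kg; green top rim and band near the top. Goes to station 3. Origin: centre of underside; z along its axis. May be absent.
- bush4: Steel flanged bush 4: standing on its flange (44 mm across, 16 mm thick), above it a body 34 mm across; 52 mm tall in all, about 0.25 kg; blue top rim and band near the top. Goes to station 4. Origin: centre of underside; z along its axis. May be absent.
- bush5: Steel flanged bush 5: standing on its flange (44 mm across, 16 mm thick), above it a body 34 mm across; 52 mm tall in all, about 0.25 kg; white top rim and band near the top. Goes to station 5. Origin: centre of underside; z along its axis. May be absent.
- done_a: Finished flanged bush, copper-coloured, no band, of the same shape and size (flange 44 mm, body 34 mm across, 52 mm tall), standing in nest2 at the start. Origin: centre of underside, z along its axis. May be absent (at least one of the two is there).
- done_b: Finished flanged bush, copper-coloured, no band, of the same shape and size (flange 44 mm, body 34 mm across, 52 mm tall), standing in nest4 at the start. Origin: centre of underside, z along its axis. May be absent (at least one of the two is there).
- tray: Green open tray for finished bushes, 170 x 170 mm outside, walls 5 mm thick and 32 mm high, floor 5 mm thick, fixed. Origin: centre of underside; sides along its x and y.
- mug: Blue mug, 80 mm across, 90 mm tall, bystander: leave alone.
- jar: Amber jar, 60 mm across, 80 mm tall, bystander: leave alone.
- wrench: Wrench lying on the bench, 180 mm long, bystander: leave alone.

How it is judged:
By the outcome, as a careful person would: the job done as asked, in the order asked, and still so for the second after the job is handed in, with the robot touching nothing.
Of done_a, done_b only 1 to 2 are there at a start; the rules pass over those that are not, and their reading is None.
Of bush1, bush2, bush3, bush4, bush5 only 3 to 5 are there at a start; the rules pass over those that are not, and their reading is None.
At some moment in a run one of bush1, bush2, bush3, bush4, bush5 may be knocked a few centimetres aside while the robot is not near it.
It also fails if it takes over 210 s, if anything falls off the work surface, if the arm or the gripper's body presses on something with over 40 N, if the wrist force passes 120 N, or if a joint passes its speed limit or range.

### The arm

A 6-joint arm with a two-finger parallel gripper is mounted at the origin on the work surface. World frame = base frame: x ahead of the robot, y to its left, z up, the work surface at z = 0. Lengths are in mm, angles in rad, forces in N, time in s.
With the tool pointing down it reaches from about 275 to 850 mm from the base axis. Payload 19 kg.
Tool frame: the origin (TCP) lies at the very end of the fingers, on their centre line; the grasp point (between the pads) lies 19 mm behind it; z points along the fingers, y is the line along which they close (so a half turn about z gives the same grasp; the last joint's range is limited). The gripper opens to 85 mm and grips with 20 to 120 N. Pads are 22 mm wide; open, the fingers measure 114 mm over their backs; the gripper's body (76 mm by 85 mm) begins 54 mm behind the grasp point. The pads swing forward as they close: fully open they stand 13 mm farther back than shut.
Start: joints at [-1.383, 0.15, 1.437, -0, 1.554, -0.134], TCP at [181.831, -545.461, 231.267] pointing down, gripper open.
Joint ranges: [-2.8, 2.8], [-0.68, 2.1], [0.12, 2.68], [-1.39, 4.53], [0.16, 2.79], [-2.81, 2.81]. Speed limits (rad/s): [1.89, 1.89, 2.22, 3.01, 3.01, 3.01].

### API

Orientations are given as [roll, pitch, yaw] about the fixed x, y, z axes, in that order (R = Rz(yaw) Ry(pitch) Rx(roll)).
In Python, from cell import r gives the robot as it stands.
- The arm moves only by the tool jog_arm, never from a script. Its argument "targets" is a list that holds one entry, the list of rows, each a list of 4 numbers: the shift along the tool's x, y, z in mm, then the turn about the tool's z in rad. A call has 1 to 20 rows; each row is the pose to reach, as a shift and turn from the pose commanded when the call began, along the tool's axes at that moment; what a row does not reach only later rows make up. A row lasts 1/8 s, in which the tool goes at most 62.5 mm and 10.7 degrees, less where a joint would pass 70% of its speed; a pose out of reach is approached as far as the arm can. A call with a gripper value outside its range is refused whole. "gripper" is the finger opening in mm, from 0 to 85.4, set as the call begins (left out, the last holds). The fingers move at their own pace and stop on an object; "force" is the grip in N (left out, the last holds). Time passes only in rows, so rows that repeat a pose let the fingers close. It gives the time, the measured TCP pose, the force, the opening and the grip force at its end, in the units of the state.
- r.get_state(): the state, without advancing time (a new reading comes with each control period).
- r.read_camera(name): name is "scene" or "top" or "wrist"; returns a dict with "frame" (384x512x3 uint8, red, green, blue), "fovy" (degrees; the focal length in pixels is half the picture's height over the tangent of half this angle, whatever the lens; pixels are square), "cx", "cy" (the principal point, pixels), "world_from_camera" (4x4, takes a point from camera to world coordinates). Camera axes: x right, y down, z forward; pixel columns grow to the right and rows downward; lengths in mm; the calibration is good to about 2 mm. A picture is of the moment at which its call begins. There is no depth.
- r.finish_job(): hands the job in; it is judged then, once.
The state is a dict: "t": time; "joint_positions": joint angles; "qd": joint speeds; "tau": joint torques, N m; "position": TCP position; "tcp_rot": TCP orientation; "wrist_force": force on the tool from outside, world axes, zero at the start; "torque": the same for the moment, N m; "grip_width": opening from 0.0 (shut) to 1.0 (fully open); "finger_force": force on a finger pad.
Only numpy, scipy, OpenCV 4.12 (cv2) and the standard library are available. Lean on these libraries where they do the work, as an engineer would, in place of code of your own. Each camera call takes 0.05 s, during which the arm holds its last target. There are 200 camera calls.

## Working session

There is one attempt and no reset: what is moved stays moved. The work goes in short steps, Python scripts to look and compute and a tool call to move; the robot and the scene stay as the last step left them, time stands still between calls to the robot, and variables do not carry over. Pictures are saved under pics/ and viewed, at most 14 in all, crops included, and the job is handed in when it is done.

Besides the shell and the picture viewer there is one more tool, called after "Emit:" as a command line: name --argument value ..., lists and objects as JSON in quotes. jog_arm: Moves the arm, as the interface text tells. Its arguments: {"type":"object","properties":{"targets":{"type":"array"},"gripper":{"type":"number"},"force":{"type":"number"}},"required":["targets"]}

```bash
mkdir -p pics; ls
python3 - <<'E'
from cell import r
import cv2,numpy as np
for n in("scene","top"):
    c=r.read_camera(n); cv2.imwrite(f"pics/{n}0.png",c["frame"][:,:,::-1]); print(n,c["fovy"],c["cx"],c["cy"],np.round(c["world_from_camera"],3).tolist())
print(r.get_state())
E
```

```text
pics
scene 50.21239105587169 254.70817356770894 189.2023649404533 [[0.732, 0.445, -0.515, 1018.393], [0.681, -0.482, 0.551, -535.432], [-0.003, -0.754, -0.657, 697.653], [0.0, 0.0, 0.0, 1.0]]
top 43.27526684531265 258.9890570879736 197.82321413185178 [[0.005, -0.99, 0.141, 338.215], [-1.0, -0.003, 0.014, -41.17], [-0.014, -0.141, -0.99, 1529.007], [0.0, 0.0, 0.0, 1.0]]
{'t': 0.1, 'joint_positions': array([-1.38301063e+00,  1.50940889e-01,  1.43792203e+00, -2.25707881e-05,
        1.55378997e+00, -1.34006744e-01]), 'qd': array([ 0.00023289,  0.0001278 , -0.00083644,  0.00052372, -0.00053695,
        0.00094606]), 'tau': array([ 4.16035502e-03, -7.14378762e+01, -5.71798646e+01, -1.53575743e-04,
        7.05990416e-03,  7.90089734e-05]), 'position': array([ 181.78568994, -545.29146159,  230.75541105]), 'tcp_rot': array([-3.14053891e+00, -1.19288721e-04,  3.21792772e-01]), 'wrist_force': array([-0.50411344, -0.27877276, -0.56477454]), 'torque': array([ 0.00647483, -0.02457888,  0.03789953]), 'finger_force': 0.0, 'grip_width': 0.9995813406621104}
```

View pics/top0.png

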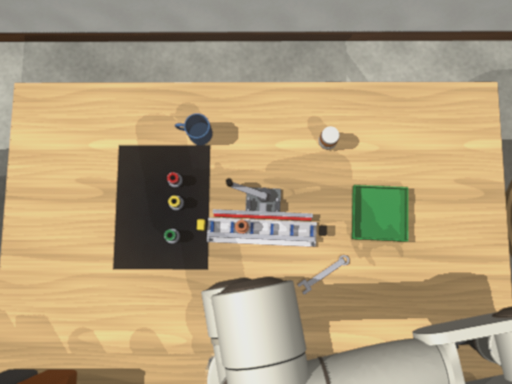

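View pics/scene0.png

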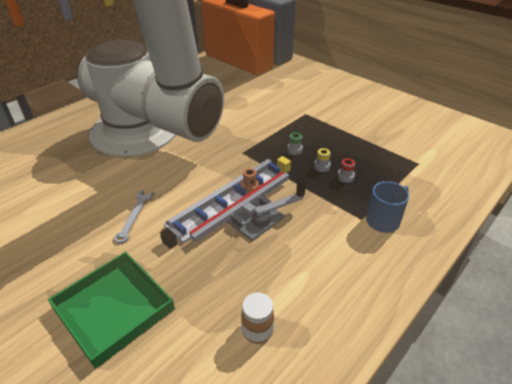

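The top view shows the yellow tag at (201,225), so station 1 = nest1, and the black tag at (323,230). One copper bush is at (242,227). The red (174,179), yellow (176,202) and green (171,236) bushes are on the mat, the knob is at (229,183) and the tray at (380,213). No blue or white bush shows in either view.

```bash
cat > h.py <<'E'
from cell import r
import cv2,numpy as np
from scipy.spatial.transform import Rotation as Ro
def ray(c,u,v,z):
    f=192/np.tan(np.radians(c["fovy"]/2)); T=np.array(c["world_from_camera"])
    d=T[:3,:3]@[(u-c["cx"])/f,(v-c["cy"])/f,1]; o=T[:3,3]
    return (o+d*(z-o[2])/d[2])[:2]
def proj(c,p):
    f=192/np.tan(np.radians(c["fovy"]/2)); q=np.linalg.inv(c["world_from_camera"])@[*p,1]
    return f*q[0]/q[2]+c["cx"], f*q[1]/q[2]+c["cy"]
def blobs(c,lo,hi,roi=None,amin=8):
    h=cv2.cvtColor(c["frame"],cv2.COLOR_RGB2HSV)
    m=cv2.inRange(h,np.array(lo),np.array(hi))
    if lo[0]<0: m=cv2.inRange(h,np.array([0,*lo[1:]]),np.array(hi))|cv2.inRange(h,np.array([180+lo[0],*lo[1:]]),np.array([180,*hi[1:]]))
    if roi: k=np.zeros_like(m); x0,y0,x1,y1=roi; k[y0:y1,x0:x1]=1; m=m*k
    n,l,s,ce=cv2.connectedComponentsWithStats(m)
    return [(s[i],ce[i],l==i) for i in range(1,n) if s[i][4]>=amin]
def tool(dx,dy,dz=0):
    "world shift -> tool shift"
    s=r.get_state(); return Ro.from_euler('xyz',s["tcp_rot"]).inv().apply([dx,dy,dz])
E
python3 - <<'E'
from h import *
c=r.read_camera("top")
for n,lo,hi,z,roi in [("red",(-8,90,60),(8,255,255),52,(115,145,208,268)),("yel",(20,120,90),(34,255,255),52,(115,145,190,268)),("grn",(40,60,40),(85,255,255),52,(115,145,208,268)),
 ("tag",(20,150,90),(34,255,255),34,(190,210,212,240)),("cop",(0,90,60),(16,255,255),64,(208,219,320,245)),("padred",(-6,120,60),(6,255,255),32,(208,200,325,222)),("tray",(45,80,30),(85,255,255),20,(340,170,420,250)),
 ("black",(0,0,0),(180,255,45),34,(312,215,340,245)),("knob",(0,0,0),(180,255,45),91,(222,174,240,192)),("blue",(100,80,50),(130,255,255),32,(208,215,325,248))]:
    for s,ce,m in blobs(c,lo,hi,roi,6): print(n,s,np.round(ce,1),np.round(ray(c,*ce,z),0))
big=cv2.resize(c["frame"][140:275,110:345],None,fx=3.4,fy=3.4,interpolation=cv2.INTER_CUBIC)
cv2.imwrite("pics/topc.png",big[:,:,::-1])
E
```

```text
red [166 171  13  13 114] [172.2 177.2] [612. 250.]
yel [168 195  12  12  94] [173.6 200.5] [539. 244.]
grn [164 229  12  11  97] [169.3 234.4] [434. 254.]
tag [197 219   8  12  89] [200.6 224.3] [467. 161.]
cop [235 219  14  14 135] [241.4 226.2] [459.  33.]
cop [271 219  42   2  61] [295.1 219.3] [ 481. -130.]
padred [214 214  98   7 291] [262.5 216.9] [491. -31.]
tray [ 352  185   56   56 2993] [379.7 212.9] [ 506. -397.]
blue [210 221   4  11  34] [211.8 226.2] [462. 127.]
blue [231 222   3  11  29] [231.9 227. ] [459.  64.]
blue [250 224   3  10  20] [251.4 228.4] [455.   3.]
blue [271 224   2  11  21] [271.5 228.8] [454. -59.]
blue [290 225   4  10  22] [291.5 229.6] [ 452. -121.]
blue [310 226   3  10  23] [311.3 231. ] [ 448. -182.]
```

View pics/topc.png

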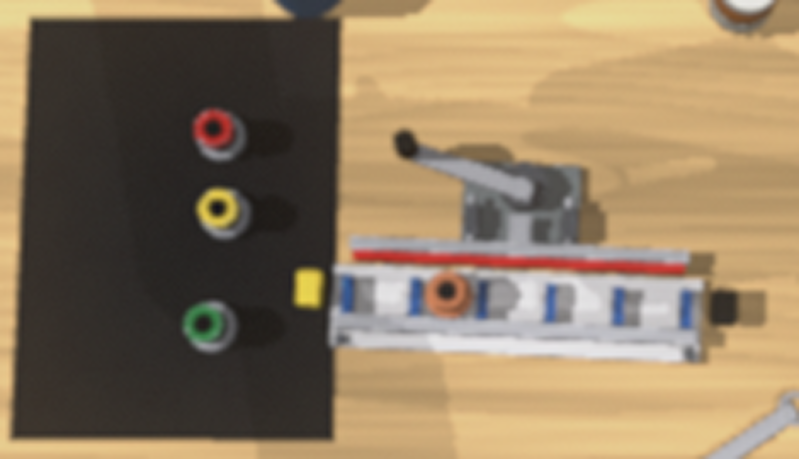

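Run:
```python
from h import *
c=r.read_camera("top"); s=r.get_state()
print("knob top",ray(c,229.1,182.1,91),"pivot",ray(c,265.9,193.8,50),"red/yel/grn ok")
cs=r.read_camera("scene"); print("knob scene",ray(cs,301,183,91), "scene red",[ray(cs,u,v,52) for u,v in((347.5,162),(323.5,152),(296,136))])
w=r.read_camera("wrist"); R=Ro.from_euler('xyz',s["tcp_rot"]); T=np.array(w["world_from_camera"])
print("cam in tool",R.inv().apply(T[:3,3]-s["position"]).round(1), (R.as_matrix().T@T[:3,:3]).round(2).tolist(), w["fovy"])
k=ray(c,229.1,182.1,91); d=tool(*(k-s["position"][:2])); print("tool shift to knob",d)
```

```text
knob top [590.06496261  70.00476477] pivot [560.83470072 -41.13146325] red/yel/grn ok
knob scene [605.59870356  61.3068905 ] scene red [array([615.44090155, 248.16062473]), array([543.75382582, 242.08038503]), array([441.72070079, 252.31484068])]
cam in tool [ 7.000e+01 -1.000e-01 -1.439e+02] [[0.0, -0.96, -0.28], [1.0, -0.0, 0.0], [-0.0, -0.28, 0.96]] 70.05292469284618
tool shift to knob [ 5.81883285e+02 -4.54648887e+02  2.35762420e-01]
```

Emit:
jog_arm --targets '[[[582, -455, 0, 0.32], [582, -455, 0, 0.32], [582, -455, 0, 0.32], [582, -455, 0, 0.32], [582, -455, 0, 0.32], [582, -455, 0, 0.32], [582, -455, 0, 0.32], [582, -455, 0, 0.32], [582, -455, 0, 0.32], [582, -455, 0, 0.32], [582, -455, 0, 0.32], [582, -455, 0, 0.32], [582, -455, 0, 0.32], [582, -455, 0, 0.32], [582, -455, 0, 0.32], [582, -455, 0, 0.32], [582, -455, 0, 0.32], [582, -455, 0, 0.32]]]' --gripper 60

```text
t: 2.55
position: [590.0, 70.0, 231.4]
tcp_rot: [-3.141, -0.0, 0.001]
wrist_force: [-0.0, 0.3, -0.4]
grip_width: 0.705
finger_force: 0.0
```

Run:
```python
from h import *
c=r.read_camera("wrist"); s=r.get_state(); print(s["t"],s["position"],s["tcp_rot"],s["grip_width"])
cv2.imwrite("pics/w1.png",c["frame"][:,:,::-1]); np.savez("w1.npz",**{k:np.array(v) for k,v in c.items()})
```

```text
2.6 [590.01007353  70.08552917 231.40030585] [-3.14149704e+00 -7.54108754e-05  1.53965118e-03] 0.7022662039070282
```

View pics/w1.png

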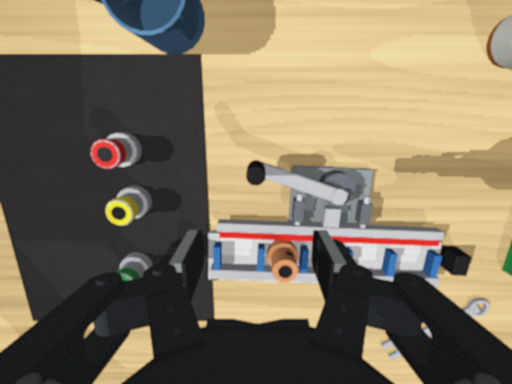

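The wrist view shows the knob top at (257,173), pivot boss (343,188), copper top (286,270), red (106,154), yellow (121,211). Only nest2 is occupied.

Run:
```python
from h import *
z=np.load("w1.npz"); c={k:z[k] for k in z}; 
for n,u,v,h in [("knob",257,172,91),("pivot",343,187,55),("red",106,154,52),("yel",121,211,52),("cop",286,270,64)]: print(n,ray(c,u,v,h).round(1))
for n,lo,hi,zz,roi in [("red",(-8,90,60),(8,255,255),52,(80,130,150,180)),("yel",(20,120,90),(34,255,255),52,(95,190,150,230)),("blue",(100,120,50),(130,255,255),32,(205,235,445,285)),("cop",(0,90,40),(16,255,230),64,(262,235,305,285)),("padred",(-6,150,60),(6,255,255),32,(215,225,445,250)),("knob",(0,0,0),(180,255,40),91,(240,155,275,190))]:
    for s,ce,m in blobs(c,lo,hi,roi,10): print(n,s,np.round(ce,1),np.round(ray(c,s[0]+s[2]/2,s[1]+s[3]/2,zz),1))
```

```text
knob [598.9  69.9]
pivot [572.8 -34.4]
red [612.  248.3]
yel [540.4 240.3]
cop [464.1  32.3]
red [109 139  17  30 157] [119.5 150.5] [612.  234.7]
red [ 90 141  28  29 461] [103.7 154.6] [610.2 250.9]
yel [112 197  26  24 132] [130.  204.2] [543.1 235. ]
yel [105 202  26  24 355] [117.7 213.5] [536.4 244.7]
blue [213 243   8  26 180] [216.9 256.1] [466.1 125.7]
blue [257 245   7  26 152] [260.5 258.5] [463.1  64.8]
blue [300 246   8  26 178] [303.5 259.2] [461.5   3.7]
blue [347 248   6   9  22] [349.6 252.1] [471.8 -60.1]
blue [382 249  15  27 282] [389.3 262.7] [ 456.1 -117.3]
blue [424 251  19  26 343] [432.3 263.3] [ 453.8 -179.9]
cop [ 262  235   43   48 1160] [283.  254.7] [480.  36.]
padred [220 233  94   9 447] [269.5 236.6] [494.6  56. ]
padred [332 237 107   8 440] [384.5 240.8] [ 489.5 -107.3]
knob [249 162  15  21 165] [256.8 171.2] [598.4  70.4]
```

Emit:
jog_arm --targets '[[[8, 0, 60, 0], [8, 0, 110, 0], [8, 0, 150, 0], [8, 0, 175, 0], [8, 0, 175, 0], [8, 0, 175, 0]]]' --gripper 60

```text
t: 3.35
position: [598.6, 70.3, 57.6]
tcp_rot: [-3.142, -0.001, 0.002]
wrist_force: [-0.1, 0.2, -0.3]
grip_width: 0.7
finger_force: 0.0
```

Emit:
jog_arm --targets '[[[0, 0, 0, 0], [0, 0, 0, 0], [0, 0, 0, 0], [0, 0, 0, 0], [0, 0, 0, 0], [0, 0, 0, 0]]]' --gripper 10 --force 40

```text
t: 4.1
position: [599.0, 71.9, 57.6]
tcp_rot: [-3.139, -0.003, 0.002]
wrist_force: [3.0, 15.6, 5.3]
grip_width: 0.244
finger_force: 40.8
```

Emit:
jog_arm --targets '[[[-5, -3, 0, -0.05], [-10, -5, 0, -0.1], [-15, -6, 0, -0.15], [-21, -7, 0, -0.2], [-27, -8, 0, -0.25], [-32, -8, 0, -0.3], [-32, -8, 0, -0.3]]]'

```text
t: 4.97
position: [566.4, 79.3, 57.6]
tcp_rot: [-3.14, -0.002, 0.303]
wrist_force: [-1.7, 9.9, 8.5]
grip_width: 0.243
finger_force: 41.0
```

Emit:
jog_arm --targets '[[[-2, -0.6, 0, -0.02], [-4, -1.2, 0, -0.04], [-4, -1.2, 0, -0.04]]]'

```text
t: 5.35
position: [565.0, 79.0, 57.9]
tcp_rot: [3.14, -0.008, 0.342]
wrist_force: [24.9, 8.9, -7.6]
grip_width: 0.24
finger_force: 40.3
```

Emit:
jog_arm --targets '[[[-4, -1.2, 0, -0.04], [-4, -1.2, 0, -0.04], [-3, -1.2, 0, -0.04], [-3, -1.2, -40, -0.04], [-3, -1.2, -90, -0.04], [-3, -1.2, -150, 0.1], [-3, -1.2, -170, 0.3], [-3, -1.2, -170, 0.38], [-3, -1.2, -170, 0.38]]]' --gripper 60

```text
t: 6.48
position: [558.7, 78.3, 226.5]
tcp_rot: [-3.141, -0.0, -0.038]
wrist_force: [0.5, -0.2, -0.5]
grip_width: 0.708
finger_force: 0.0
```

Run:
```python
from h import *
c=r.read_camera("wrist"); s=r.get_state(); print(s["t"],s["position"],s["tcp_rot"],s["grip_width"])
cv2.imwrite("pics/w2.png",c["frame"][:,:,::-1]); np.savez("w2.npz",**{k:np.array(v) for k,v in c.items()})
```

```text
6.525 [558.6400569   78.2734415  226.17760269] [-3.14149590e+00  2.47886510e-04 -3.64069288e-02] 0.705787703164959
```

View pics/w2.png

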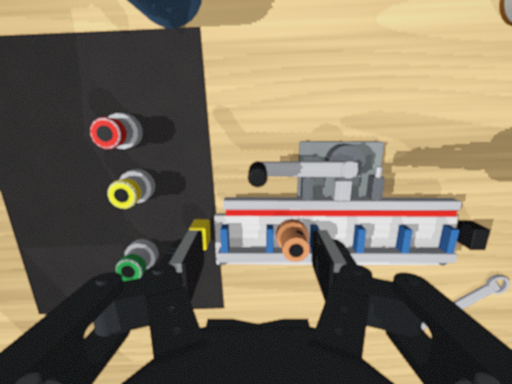

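The lever is now parallel to the jig, so it is fully open. Copper bore is at (295,253), red (105,133), yellow (123,194), green (130,267).

Run:
```python
from h import *
z=np.load("w2.npz"); c={k:z[k] for k in z}; s=r.get_state()
for n,u,v,h in [("knob",258,174,91),("pivot",352,160,45),("red",105,133,52),("yel",123,194,52),("grn",130,268,52),("cop",295,252,64),("fenceL top far edge",250,252,32),("fenceR far",440,251,32),("fence near L",250,263,32),("fence near R",440,263,32)]: print(n,ray(c,u,v,h).round(1),tool(*(ray(c,u,v,h)-s["position"][:2])).round(1))
for n,lo,hi,zz,roi in [("blue",(100,120,50),(130,255,255),32,(205,215,475,260)),("padred",(-6,150,60),(6,255,255),32,(215,200,475,225))]:
    for q,ce,m in blobs(c,lo,hi,roi,10): print(n,q,np.round(ray(c,q[0]+q[2]/2,q[1]+q[3],zz),1),np.round(ray(c,q[0]+q[2]/2,q[1],zz),1))
print(c["frame"][205:270:1,335].tolist())
```

```text
knob [566.5  76.8] [ 8.   1.2 -0. ]
pivot [569.1 -36.1] [ 14.6 113.9  -0. ]
red [612.2 249.3] [  47.3 -172.9    0. ]
yel [539.4 241.4] [ -25.2 -162.4    0. ]
grn [438. 250.] [-126.8 -167.2    0. ]
cop [459.6  34.6] [-97.3  47.2   0. ]
fenceL top far edge [444.4  92.1] [-114.7   -9.7    0. ]
fenceR far [ 435.8 -168.6] [-113.8  251.2    0. ]
fence near L [427.4  92.9] [-131.7   -9.9    0. ]
fence near R [ 417.1 -171.4] [-132.3  254.6    0. ]
blue [221 225   8  27 187] [445.7 126.4] [485.6 123.6]
blue [311 225   7  27  58] [440.9   3.6] [481.1   4.4]
blue [266 226   8  27 160] [441.8  64.7] [481.9  63.7]
blue [353 226  12  27 260] [437.  -57.6] [477.3 -55. ]
blue [396 226  16  27 319] [ 434.6 -119.5] [ 475.  -115.1]
blue [439 226  21  27 393] [ 432.2 -182.2] [ 472.7 -175.9]
padred [ 226  211  231    5 1051] [492.5 -31. ] [499.6 -30.7]
[[201, 203, 207], [200, 202, 207], [202, 204, 208], [202, 201, 206], [205, 179, 183], [215, 121, 124], [224, 56, 52], [227, 42, 33], [227, 45, 37], [227, 48, 41], [228, 94, 92], [225, 164, 164], [224, 209, 209], [228, 228, 228], [229, 230, 230], [230, 229, 230], [230, 230, 231], [227, 227, 227], [210, 209, 210], [187, 187, 187], [178, 177, 178], [175, 175, 175], [173, 174, 174], [172, 173, 173], [173, 173, 173], [170, 170, 170], [172, 171, 170], [171, 170, 170], [176, 176, 176], [187, 187, 187], [199, 199, 200], [206, 206, 206], [210, 210, 210], [198, 198, 199], [142, 141, 141], [61, 62, 63], [28, 29, 30], [45, 43, 45], [58, 62, 63], [73, 77, 76], [81, 85, 82], [88, 90, 91], [92, 94, 95], [92, 96, 95], [93, 96, 97], [92, 95, 95], [95, 97, 96], [95, 97, 96], [95, 98, 98], [91, 93, 94], [95, 97, 96], [94, 97, 95], [92, 96, 96], [93, 97, 97], [95, 98, 99], [95, 98, 98], [94, 98, 95], [94, 98, 96], [103, 107, 106], [115, 118, 118], [119, 122, 121], [116, 119, 120], [121, 124, 124], [121, 124, 123], [124, 128, 127]]
```

Emit:
jog_arm --targets '[[[-50, 25, 0, 0], [-95, 47, 0, 0], [-95, 47, 60, 0], [-95, 47, 120, 0], [-95, 47, 160, 0], [-95, 47, 187, 0], [-95, 47, 187, 0], [-95, 47, 187, 0]]]'

```text
t: 7.52
position: [462.5, 34.9, 40.4]
tcp_rot: [-3.142, -0.001, -0.037]
wrist_force: [0.5, 0.1, 0.6]
grip_width: 0.702
finger_force: 0.0
```

Emit:
jog_arm --targets '[[[0, 0, 0, 0], [0, 0, 0, 0], [0, 0, 0, 0], [0, 0, 0, 0], [0, 0, 0, 0], [0, 0, 0, 0]]]' --gripper 20 --force 40

```text
t: 8.28
position: [462.6, 34.9, 40.5]
tcp_rot: [-3.142, -0.002, -0.038]
wrist_force: [-2.2, -0.0, 8.6]
grip_width: 0.387
finger_force: 39.1
```

Emit:
jog_arm --targets '[[[0, 0, -50, 0], [0, 0, -100, 0], [10, 55, -110, 0], [18, 115, -110, 0], [26, 170, -110, 0], [34, 230, -110, 0], [42, 285, -110, 0], [50, 345, -110, 0], [55, 400, -110, 0], [59, 430, -110, 0], [59, 430, -110, 0], [59, 430, -60, 0], [59, 430, -20, 0], [59, 430, 0, 0], [59, 430, 6, 0], [59, 430, 6, 0], [59, 430, 6, 0]]]'

```text
t: 10.4
position: [505.0, -397.3, 34.6]
tcp_rot: [3.14, -0.001, -0.038]
wrist_force: [-0.0, 1.0, -2.3]
grip_width: 0.38
finger_force: 41.8
```

Emit:
jog_arm --targets '[[[0, 0, 0, 0], [0, 0, 0, 0], [0, 0, 0, 0], [0, 0, -40, 0], [0, 0, -100, 0], [0, 0, -160, 0]]]' --gripper 60

```text
t: 11.15
position: [504.2, -396.8, 195.1]
tcp_rot: [-3.141, 0.0, -0.038]
wrist_force: [0.5, -0.7, 0.8]
grip_width: 0.698
finger_force: 0.0
```

Emit:
jog_arm --targets '[[[6, -60, 0, 0], [12, -120, 0, 0], [18, -180, 0, 0], [24, -240, 0, 0], [30, -300, 0, 0], [36, -360, 0, 0], [42, -420, 0, 0], [48, -480, 0, 0], [54, -540, 0, 0], [60, -600, 0, 0], [62, -645, 0, 0], [62, -645, 0, 0], [62, -645, 0, 0], [62, -645, 0, 0]]]'

```text
t: 12.9
position: [591.2, 244.1, 193.5]
tcp_rot: [3.142, -0.0, -0.039]
wrist_force: [-0.1, -0.3, 0.0]
grip_width: 0.702
finger_force: 0.0
```

```bash
cat >> h.py <<'E'
HUE={"red":((-8,120,80),(8,255,255)),"yel":((20,140,110),(34,255,255)),"grn":((40,80,50),(85,255,255))}
def top(c,col,z=52,near=None):
    "bush top centre: circle round the mask's points cast on the plane of the rim"
    out=[]
    for s,ce,m in blobs(c,*HUE[col],None,60):
        v,u=np.nonzero(m); P=np.array([ray(c,a,b,z) for a,b in zip(u,v)],np.float32)
        # densest part: rim; enclosing circle
        (x,y),R=cv2.minEnclosingCircle(P); out.append((np.round([x,y,R],1),s[:5]))
    return out
E
python3 - <<'E'
from h import *
c=r.read_camera("wrist"); t=r.read_camera("top"); s=r.get_state(); print(s["t"],s["position"],s["tcp_rot"])
cv2.imwrite("pics/w3.png",c["frame"][:,:,::-1])
for k in HUE:
    print(k,top(c,k)); print(" topcam",[o for o in top(t,k) if o[0][2]<40])
E
```

```text
13.0 [591.20818579 244.19391441 193.58782467] [-3.14148760e+00 -2.67996234e-04 -3.94696683e-02]
red [(array([611.8, 249.2,  15.1]), array([238, 147,  28,  28, 451], dtype=int32)), (array([511.2,  44.4,  89.6]), array([356, 238, 156,   7, 774], dtype=int32))]
 topcam []
yel [(array([551.4, 242.7,  13.9]), array([247, 207,  26,   9,  77], dtype=int32)), (array([537.1, 242.9,  15.4]), array([247, 214,  26,  25, 352], dtype=int32))]
 topcam [(array([464.9, 159. ,  18.7]), array([197, 219,   8,  12,  88], dtype=int32))]
grn [(array([444.6, 252.9,  16.7]), array([241, 285,  28,  15, 160], dtype=int32)), (array([431.8, 253.4,  16.2]), array([243, 295,  25,  22, 345], dtype=int32))]
 topcam []
```

View pics/w3.png

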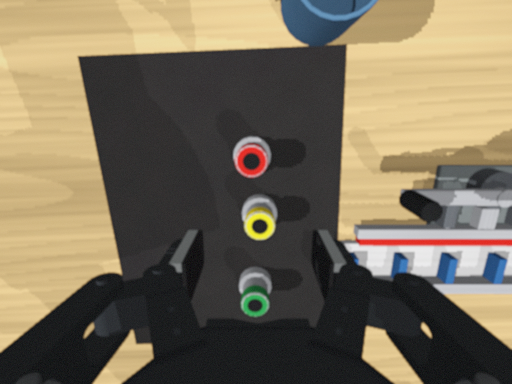

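Red is at (251,161), yellow (260,226), green (255,303), all standing on the mat. Picking red.

Emit:
jog_arm --targets '[[[20, -6, 40, 0], [20, -6, 100, 0], [20, -6, 145, 0], [20, -6, 165, 0], [20, -6, 165, 0], [20, -6, 165, 0]]]'

```text
t: 13.75
position: [612.4, 250.6, 30.6]
tcp_rot: [-3.141, -0.003, -0.038]
wrist_force: [0.2, -0.4, 0.4]
grip_width: 0.705
finger_force: 0.0
```

Emit:
jog_arm --targets '[[[0, 0, 0, 0], [0, 0, 0, 0], [0, 0, 0, 0], [0, 0, 0, 0], [0, 0, 0, 0], [0, 0, 0, 0]]]' --gripper 20 --force 40

```text
t: 14.5
position: [611.9, 250.7, 30.0]
tcp_rot: [-3.141, -0.002, -0.038]
wrist_force: [-1.2, -1.1, 7.3]
grip_width: 0.381
finger_force: 39.2
```

Emit:
jog_arm --targets '[[[0, 0, -55, 0], [0, 0, -110, 0], [-35, 40, -112, 0], [-70, 80, -112, 0], [-105, 120, -112, 0], [-137, 160, -112, 0], [-137, 160, -112, 0], [-137, 160, -112, 0], [-137, 160, -70, 0], [-137, 160, -50, 0], [-137, 160, -50, 0]]]'

```text
t: 15.88
position: [467.9, 96.4, 77.2]
tcp_rot: [3.142, 0.003, -0.037]
wrist_force: [-0.4, -0.4, -0.6]
grip_width: 0.377
finger_force: 41.1
```

Run:
```python
from h import *
c=r.read_camera("wrist"); s=r.get_state(); print(s["t"],s["position"],s["tcp_rot"],s["grip_width"])
cv2.imwrite("pics/w4.png",c["frame"][:,:,::-1])
p=s["position"]; print("tool xy at z32",proj(c,[p[0],p[1],32]),"seat1 dividers expect",[proj(c,[467,y,32]) for y in (126.5,64.5)])
for q,ce,m in blobs(c,(100,120,50),(130,255,255),(100,150,512,384),30): print(q,[np.round(ray(c,a,q[1]+q[3],32),1) for a in (q[0],q[0]+q[2])],[np.round(ray(c,a,q[1],32),1) for a in (q[0],q[0]+q[2])])
```

```text
15.925 [468.54924387  96.29173356  78.35912296] [-3.14151396e+00  8.78775468e-04 -3.74435397e-02] 0.37966366296398
tool xy at z32 (np.float64(256.8046115503882), np.float64(210.31685656086083)) seat1 dividers expect [(np.float64(215.843565104458), np.float64(213.74950264942288)), (np.float64(300.20092701834005), np.float64(210.76704960265786))]
[209 191  15  45 505] [array([449.3, 133.1]), array([448.9, 121.8])] [array([484.6, 130. ]), array([484.2, 119.3])]
[292 192  14  44 483] [array([447. ,  70.5]), array([446.6,  60. ])] [array([481.6,  70.5]), array([481.2,  60.4])]
[ 366  192   26   50 1000] [array([439.9,  14.4]), array([439.1,  -5.4])] [array([479.6,  17.3]), array([478.9,  -1.4])]
[ 442  192   36   50 1314] [array([437.7, -43.3]), array([436.6, -70.7])] [array([477.5, -37.3]), array([476.6, -63.2])]
```

View pics/w4.png

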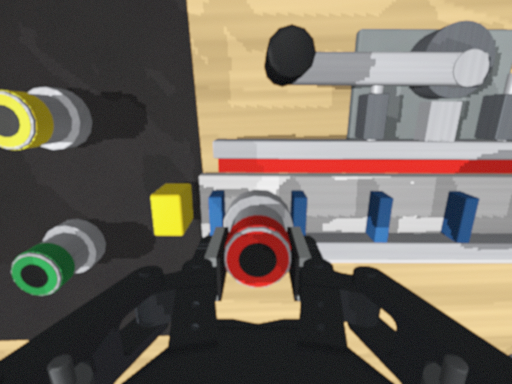

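Red hangs over nest1, centred between the dividers at columns 216 and 299. Lowering it.

Emit:
jog_arm --targets '[[[0, 0, 15, 0], [0, 0, 26, 0], [0, 0, 32, 0], [0, 0, 35, 0], [0, 0, 36, 0], [0, 0, 36, 0]]]'

```text
t: 16.68
position: [468.4, 95.8, 42.5]
tcp_rot: [-3.141, -0.0, -0.038]
wrist_force: [-0.5, -0.3, -3.1]
grip_width: 0.385
finger_force: 41.1
```

Emit:
jog_arm --targets '[[[-1, 0, 0, 0], [-2, 0, 0, 0], [-3, 0, 0, 0], [-3, 0, 0, 0]]]'

```text
t: 17.18
position: [465.2, 95.9, 42.4]
tcp_rot: [-3.141, -0.0, -0.038]
wrist_force: [-0.2, 0.9, -2.7]
grip_width: 0.385
finger_force: 41.1
```

Emit:
jog_arm --targets '[[[-1, 0, 0, 0], [-2, 0, 0, 0], [-2, 0, 0, 0]]]'

```text
t: 17.55
position: [464.1, 95.9, 42.8]
tcp_rot: [-3.141, -0.002, -0.038]
wrist_force: [7.1, -0.2, -2.2]
grip_width: 0.387
finger_force: 41.1
```

Emit:
jog_arm --targets '[[[0.5, 0, 0.7, 0], [0.5, 0, 0.7, 0], [0.5, 0, 0.7, 0], [0.5, 0, -30, 0], [0.5, 0, -90, 0], [20, -40, -140, 0], [45, -90, -145, 0], [68, -149, -145, 0], [68, -149, -145, 0], [68, -149, -145, 0], [68, -149, -145, 0]]]' --gripper 60

```text
t: 18.92
position: [536.6, 241.3, 187.5]
tcp_rot: [3.142, -0.0, -0.039]
wrist_force: [-0.4, -0.7, -0.2]
grip_width: 0.704
finger_force: 0.0
```

Run:
```python
from h import *
c=r.read_camera("wrist"); s=r.get_state(); print(s["t"],s["position"],s["tcp_rot"],s["grip_width"])
cv2.imwrite("pics/w5.png",c["frame"][:,:,::-1])
for k in ("yel","grn"): print(k,[(a,b,tool(*(a[:2]-s["position"][:2])).round(1)) for a,b in top(c,k)])
print("red",top(c,"red",64))
```

```text
18.975 [536.71573808 241.26376208 187.67330775] [-3.14150208e+00 -3.40568384e-04 -3.93320305e-02] 0.7043460190642314
yel [(array([537.7, 243.5,  15. ]), array([241, 167,  28,  28, 412], dtype=int32), array([ 0.9, -2.3,  0. ])), (array([484.5, 169.7,  21.4]), array([311, 210,  26,  30, 525], dtype=int32), array([-49.4,  73.6,  -0. ]))]
grn [(array([445.4, 250.9,  15.9]), array([238, 249,  28,  14, 132], dtype=int32), array([-91.6,  -6. ,  -0. ])), (array([432. , 253.3,  16.2]), array([236, 257,  28,  25, 380], dtype=int32), array([-105.1,   -7.9,   -0. ]))]
red [(array([510.5,  59.2,  79.2]), array([358, 198, 154,   8, 958], dtype=int32)), (array([473.4, 102.2,  16.4]), array([374, 224,  30,  24, 201], dtype=int32)), (array([464.5,  93.8,  15.3]), array([383, 231,  28,  25, 393], dtype=int32))]
```

Emit:
jog_arm --targets '[[[1, -2, 50, 0], [1, -2, 100, 0], [1, -2, 140, 0], [1, -2, 157, 0], [1, -2, 157, 0], [1, -2, 157, 0]]]'

```text
t: 19.73
position: [538.9, 244.3, 32.2]
tcp_rot: [-3.141, -0.002, -0.038]
wrist_force: [0.2, -0.7, -0.3]
grip_width: 0.706
finger_force: 0.0
```

Emit:
jog_arm --targets '[[[0, 0, 0, 0], [0, 0, 0, 0], [0, 0, 0, 0], [0, 0, 0, 0], [0, 0, 0, 0], [0, 0, 0, 0]]]' --gripper 20 --force 40

```text
t: 20.48
position: [538.5, 244.4, 31.6]
tcp_rot: [-3.141, -0.002, -0.038]
wrist_force: [-0.3, -0.4, 9.5]
grip_width: 0.383
finger_force: 39.2
```

Emit:
jog_arm --targets '[[[0, 0, -55, 0], [0, 0, -110, 0], [-15, 50, -112, 0], [-30, 105, -112, 0], [-48, 160, -112, 0], [-65, 213, -112, 0], [-65, 213, -112, 0], [-65, 213, -112, 0], [-65, 213, -70, 0], [-65, 213, -40, 0], [-65, 213, -28, 0], [-65, 213, -20, 0], [-65, 213, -15, 0], [-65, 213, -13, 0], [-65, 213, -13, 0]]]'

```text
t: 22.35
position: [465.2, 33.8, 43.8]
tcp_rot: [-3.142, -0.001, -0.038]
wrist_force: [1.7, -0.2, -3.4]
grip_width: 0.383
finger_force: 41.6
```

Emit:
jog_arm --targets '[[[-1, 0, 0, 0], [-2, 0, 0, 0], [-3, 0, 0, 0], [-3, 0, 0, 0]]]'

```text
t: 22.85
position: [462.3, 33.9, 43.7]
tcp_rot: [-3.142, -0.001, -0.038]
wrist_force: [3.1, -0.9, 4.5]
grip_width: 0.383
finger_force: 42.2
```

Emit:
jog_arm --targets '[[[-0.7, 0, 0, 0], [-0.7, 0, 0, 0], [0, 0, 0.3, 0]]]'

```text
t: 23.22
position: [462.6, 33.9, 43.6]
tcp_rot: [3.142, -0.002, -0.038]
wrist_force: [1.2, -1.6, 12.8]
grip_width: 0.377
finger_force: 43.1
```

Emit:
jog_arm --targets '[[[0, 0, 0, 0], [0, 0, 0, 0], [0, 0, 0, 0], [0, 0, -30, 0], [0, 0, -90, 0], [-5, -30, -140, 0], [-15, -80, -145, 0], [-25, -135, -145, 0], [-32, -190, -145, 0], [-37, -218, -145, 0], [-37, -218, -145, 0], [-37, -218, -145, 0]]]' --gripper 50

```text
t: 24.72
position: [433.1, 252.8, 187.8]
tcp_rot: [3.141, 0.0, -0.038]
wrist_force: [-0.0, -0.1, -0.6]
grip_width: 0.585
finger_force: 0.0
```

Run:
```python
from h import *
c=r.read_camera("wrist"); s=r.get_state(); print(s["t"],s["position"],s["tcp_rot"],s["grip_width"])
cv2.imwrite("pics/w6.png",c["frame"][:,:,::-1])
for k in ("grn",): print(k,[(a,b,tool(*(a[:2]-s["position"][:2])).round(1)) for a,b in top(c,k)])
print("red",top(c,"red",64),top(c,"yel",64))
```

```text
24.775 [433.28382985 252.57238255 187.95572507] [ 3.14142018e+00  2.11236991e-04 -3.87106060e-02] 0.5893402749049642
grn [(array([431.6, 253.6,  16.1]), array([243, 168,  29,  30, 467], dtype=int32), array([-1.7, -1. ,  0. ]))]
red [(array([500.9,  75.7,  64.4]), array([ 375,  103,  137,    9, 1226], dtype=int32)), (array([467.4, 105.3,  15.5]), array([394, 128,  19,  33, 196], dtype=int32)), (array([465.1,  93.4,  15.7]), array([404, 131,  32,  31, 558], dtype=int32))] [(array([472. , 174.9,  19.1]), array([322, 126,  30,  33, 882], dtype=int32)), (array([464.5,  44.9,  15.8]), array([454, 129,  25,  33, 289], dtype=int32)), (array([462.4,  31.4,  15. ]), array([468, 132,  31,  30, 490], dtype=int32))]
```

View pics/w6.png

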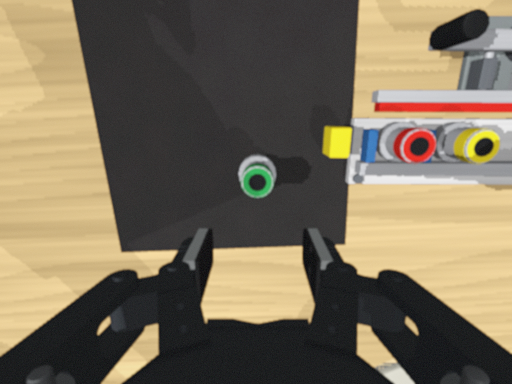

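Red (416,146) and yellow (481,146) are seated; green is at (258,182). Picking green.

Emit:
jog_arm --targets '[[[-1, -1, 50, 0], [-1, -1, 100, 0], [-1, -1, 140, 0], [-1, -1, 157, 0], [-1, -1, 157, 0], [-1, -1, 157, 0]]]'

```text
t: 25.52
position: [433.2, 254.4, 32.6]
tcp_rot: [-3.141, -0.002, -0.038]
wrist_force: [-0.8, 0.7, 0.3]
grip_width: 0.59
finger_force: 0.0
```

Emit:
jog_arm --targets '[[[0, 0, 0, 0], [0, 0, 0, 0], [0, 0, 0, 0], [0, 0, 0, 0], [0, 0, 0, 0], [0, 0, 0, 0]]]' --gripper 20 --force 40

```text
t: 26.28
position: [432.3, 254.3, 31.1]
tcp_rot: [-3.141, -0.0, -0.038]
wrist_force: [2.4, -1.1, 1.9]
grip_width: 0.234
finger_force: 1.3
```

The gripper closed on nothing, so green has probably been knocked aside. Raising and looking.

Emit:
jog_arm --targets '[[[0, 0, -50, 0], [0, 0, -110, 0], [0, 0, -155, 0], [0, 0, -155, 0], [0, 0, -155, 0]]]'

```text
t: 26.9
position: [431.8, 254.2, 185.1]
tcp_rot: [3.141, 0.001, -0.038]
wrist_force: [0.0, 0.1, -0.2]
grip_width: 0.233
finger_force: 0.0
```

Run:
```python
from h import *
c=r.read_camera("wrist"); s=r.get_state(); print(s["t"],s["position"],s["tcp_rot"],s["grip_width"])
cv2.imwrite("pics/w7.png",c["frame"][:,:,::-1])
print([(a,b,tool(*(a[:2]-s["position"][:2])).round(1)) for a,b in top(c,"grn")])
```

```text
26.95 [431.6465892  254.1110751  184.71823594] [ 3.14096343e+00  2.01983569e-03 -3.81441557e-02] 0.2341242628996734
[(array([416.5, 249.8,  13.3]), array([249, 189,  26,   9,  70], dtype=int32), array([-15. ,   4.9,   0. ])), (array([402.2, 249.7,  16.1]), array([249, 194,  28,  29, 461], dtype=int32), array([-29.3,   5.5,   0.1]))]
```

View pics/w7.png

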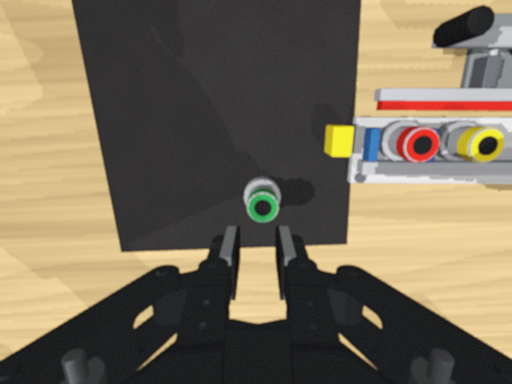

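Green still stands, now at (262,208), which is (402,250) on the bench. Picking it there.

Emit:
jog_arm --targets '[[[-15, 3, 0, 0], [-29, 5, 0, 0], [-29, 5, 20, 0], [-29, 5, 70, 0], [-29, 5, 120, 0], [-29, 5, 145, 0], [-29, 5, 155, 0], [-29, 5, 155, 0], [-29, 5, 155, 0]]]' --gripper 60

```text
t: 28.08
position: [403.6, 250.7, 32.2]
tcp_rot: [-3.141, -0.002, -0.038]
wrist_force: [0.5, 0.4, 0.2]
grip_width: 0.706
finger_force: 0.0
```

Emit:
jog_arm --targets '[[[0, 0, 0, 0], [0, 0, 0, 0], [0, 0, 0, 0], [0, 0, 0, 0], [0, 0, 0, 0], [0, 0, 0, 0]]]' --gripper 20 --force 40

```text
t: 28.82
position: [403.5, 250.6, 31.9]
tcp_rot: [-3.141, -0.001, -0.038]
wrist_force: [-1.4, -0.5, 8.6]
grip_width: 0.383
finger_force: 39.0
```

Emit:
jog_arm --targets '[[[0, 0, -55, 0], [0, 0, -112, 0], [15, 55, -112, 0], [30, 110, -112, 0], [45, 165, -112, 0], [58, 220, -112, 0], [70, 276, -112, 0], [70, 276, -112, 0], [70, 276, -112, 0], [70, 276, -112, 0], [70, 276, -70, 0], [70, 276, -40, 0], [70, 276, -28, 0], [70, 276, -20, 0], [70, 276, -15, 0], [70, 276, -13, 0], [70, 276, -13, 0]]]'

```text
t: 30.95
position: [462.7, -28.1, 44.4]
tcp_rot: [-3.142, -0.001, -0.038]
wrist_force: [-0.7, -0.1, -2.6]
grip_width: 0.375
finger_force: 41.6
```

Emit:
jog_arm --targets '[[[-1, 0, 0, 0], [-2, 0, 0, 0], [-3, 0, 0, 0], [-3, 0, 0, 0]]]'

```text
t: 31.45
position: [459.6, -28.0, 44.2]
tcp_rot: [-3.142, -0.0, -0.038]
wrist_force: [1.4, -0.4, -2.9]
grip_width: 0.381
finger_force: 41.8
```

Emit:
jog_arm --targets '[[[-1, 0, 0.5, 0], [-1.5, 0, 0.5, 0], [-1.5, 0, 0.5, 0]]]'

```text
t: 31.82
position: [459.1, -28.0, 44.2]
tcp_rot: [3.141, -0.003, -0.038]
wrist_force: [6.6, 1.3, 0.9]
grip_width: 0.384
finger_force: 42.3
```

Emit:
jog_arm --targets '[[[0.3, 0, 0, 0], [0.3, 0, 0, 0], [0.3, 0, 0, 0], [0, 0, -30, 0], [0, 0, -90, 0], [20, -20, -140, -0.1], [60, -60, -145, -0.25], [103, -109, -145, -0.39], [103, -109, -145, -0.39], [103, -109, -145, -0.39], [103, -109, -145, -0.39]]]' --gripper 50

```text
t: 33.2
position: [564.5, 76.3, 188.7]
tcp_rot: [3.142, 0.0, 0.35]
wrist_force: [-0.0, -0.2, 0.2]
grip_width: 0.585
finger_force: 0.0
```

Run:
```python
from h import *
c=r.read_camera("wrist"); s=r.get_state(); print(s["t"],s["position"],s["tcp_rot"],s["grip_width"])
cv2.imwrite("pics/w8.png",c["frame"][:,:,::-1]); np.savez("w8.npz",**{k:np.array(v) for k,v in c.items()})
for k in HUE: print(k,top(c,k,64))
```

```text
33.25 [564.59675427  76.20119367 188.82469011] [ 3.14146522e+00 -2.53515481e-04  3.50295548e-01] 0.5857764764862067
red [(array([513.2,  61.9,  58.3]), array([202, 209, 101,  44, 659], dtype=int32)), (array([482.8,  89.8,  10.8]), array([213, 241,  14,  15,  89], dtype=int32)), (array([464.8,  94.4,  14.4]), array([209, 249,  15,  24, 176], dtype=int32)), (array([509.8, -72.8,  15.3]), array([354, 267,  25,  12, 139], dtype=int32))]
yel [(array([489.8, 153.9,  23.1]), array([148, 205,  32,  38, 764], dtype=int32)), (array([472.3,  36.7,  15.6]), array([248, 259,  29,  13, 143], dtype=int32)), (array([461.7,  32.4,  14.7]), array([250, 269,  26,  22, 318], dtype=int32))]
grn [(array([469.9, -12.5,  11.1]), array([296, 278,  13,  16,  92], dtype=int32)), (array([458.2, -29.3,  15.3]), array([300, 287,  16,  23, 168], dtype=int32)), (array([ 509.5, -264.4,   48.7]), array([ 479,  287,   33,   67, 1116], dtype=int32))]
```

View pics/w8.png

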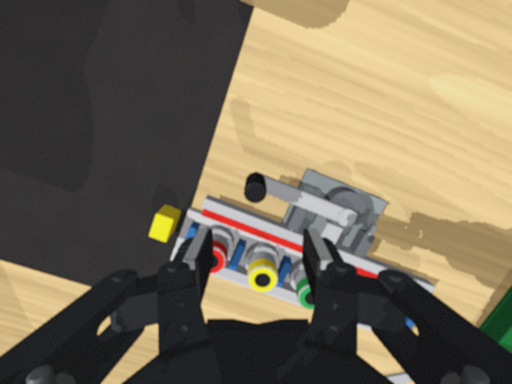

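Emit:
jog_arm --targets '[[[1, -1, 50, 0], [1, -1, 100, 0], [1, -1, 125, 0], [1, -1, 131, 0], [1, -1, 131, 0], [1, -1, 131, 0]]]'

```text
t: 34.0
position: [566.4, 78.2, 59.0]
tcp_rot: [3.141, -0.002, 0.352]
wrist_force: [-0.1, -0.1, -0.2]
grip_width: 0.589
finger_force: 0.0
```

Emit:
jog_arm --targets '[[[0, 0, 0, 0], [0, 0, 0, 0], [0, 0, 0, 0], [0, 0, 0, 0], [0, 0, 0, 0], [0, 0, 0, 0]]]' --gripper 10 --force 40

```text
t: 34.75
position: [566.0, 79.2, 58.4]
tcp_rot: [-3.141, -0.002, 0.352]
wrist_force: [-1.8, 7.2, 7.4]
grip_width: 0.244
finger_force: 39.3
```

Emit:
jog_arm --targets '[[[5, 2.2, 0, 0.05], [9.9, 4.7, 0, 0.1], [14.6, 7.5, 0, 0.15], [19.3, 10.4, 0, 0.2], [23.8, 13.6, 0, 0.25], [28.2, 16.9, 0, 0.3], [32.2, 20.5, 0, 0.35], [36.2, 24.3, 0, 0.4], [40, 28.4, 0, 0.45], [43.7, 32.6, 0, 0.5], [43.7, 32.6, 0, 0.5]]]'

```text
t: 36.12
position: [618.4, 62.1, 58.4]
tcp_rot: [3.141, -0.001, -0.149]
wrist_force: [-2.5, -5.7, 6.4]
grip_width: 0.244
finger_force: 39.4
```

Run:
```python
from h import *
c=r.read_camera("wrist"); s=r.get_state(); print(s["t"],s["position"],s["tcp_rot"],s["wrist_force"])
cv2.imwrite("pics/w9.png",c["frame"][:,:,::-1]); np.savez("w9.npz",**{k:np.array(v) for k,v in c.items()})
```

```text
36.175 [618.3768779   62.13134289  58.38874366] [ 3.14091935e+00 -1.11492861e-03 -1.48781642e-01] [-1.77291333 -5.44762461  6.56569959]
```

View pics/w9.png

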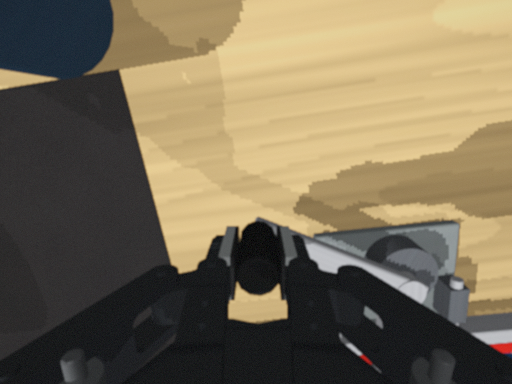

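Emit:
jog_arm --targets '[[[0, 0, 0, 0], [0, 0, 0, 0], [0, 0, 0, 0], [0, 0, -50, 0], [0, 0, -110, 0], [-40, 50, -120, -0.05], [-80, 100, -120, -0.11], [-125, 150, -120, -0.11], [-165, 199, -120, -0.11], [-165, 199, -100, -0.11], [-165, 199, -55, -0.11], [-165, 199, -55, -0.11], [-165, 199, -55, -0.11], [-165, 199, -55, -0.11]]]' --gripper 50

```text
t: 37.92
position: [426.2, -109.8, 114.1]
tcp_rot: [3.141, -0.002, -0.038]
wrist_force: [0.6, -0.0, 0.0]
grip_width: 0.584
finger_force: 0.0
```

Run:
```python
from h import *
c=r.read_camera("wrist"); s=r.get_state(); print(s["t"],s["position"],s["tcp_rot"],s["wrist_force"])
cv2.imwrite("pics/w10.png",c["frame"][:,:,::-1]); np.savez("w10.npz",**{k:np.array(v) for k,v in c.items()})
```

```text
37.975 [ 426.05461105 -109.74977579  113.78097562] [ 3.14100946e+00 -1.64134306e-03 -3.77845147e-02] [ 0.06504121 -0.08806153 -0.05532994]
```

View pics/w10.png

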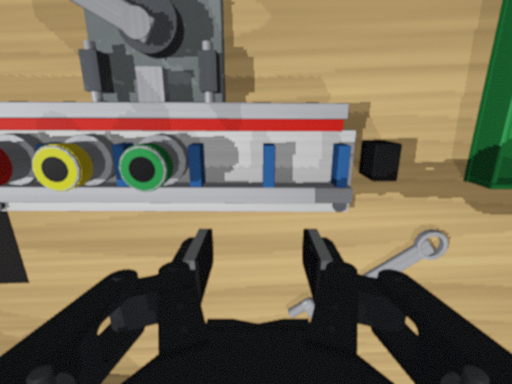

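Wrist view over nests 4–5: the red strip is at rows 119–131, the divider ends at rows 143–187, and the fence at rows 187–203. A small gap remains between green and the pad.

Run:
```python
from h import *
z=np.load("w10.npz"); c={k:z[k] for k in z}; f=c["frame"].astype(int)
for u in (235,300):
    p=np.median(f[95:215,u-6:u+7],axis=1).astype(int); print(u,[(95+i,*q) for i,q in enumerate(p) if i<5 or abs(q-p[i-1]).max()>6])
for u in (195,268,342): p=f[138:195,u]; print(u,[(138+i,*q) for i,q in enumerate(p) if i and abs(q-p[i-1]).max()>10])
for q,ce,m in blobs(c,(100,120,50),(130,255,255),(180,130,360,200),30): print(q,np.round(ray(c,q[0],q[1]+q[3],32),1),np.round(ray(c,q[0],q[1],32),1))
for u in(235,300):
  for v in (119,131,131.5,132,184,186,187,188,203): print(u,v,ray(c,u,v,32).round(1))
```

```text
235 [(95, np.int64(127), np.int64(105), np.int64(71)), (96, np.int64(127), np.int64(106), np.int64(70)), (97, np.int64(126), np.int64(105), np.int64(71)), (98, np.int64(126), np.int64(105), np.int64(69)), (99, np.int64(125), np.int64(104), np.int64(69)), (101, np.int64(122), np.int64(105), np.int64(79)), (102, np.int64(131), np.int64(123), np.int64(116)), (103, np.int64(146), np.int64(146), np.int64(149)), (104, np.int64(159), np.int64(161), np.int64(165)), (117, np.int64(156), np.int64(155), np.int64(159)), (118, np.int64(155), np.int64(119), np.int64(122)), (119, np.int64(172), np.int64(68), np.int64(68)), (120, np.int64(182), np.int64(39), np.int64(35)), (129, np.int64(179), np.int64(47), np.int64(43)), (130, np.int64(175), np.int64(103), np.int64(102)), (131, np.int64(183), np.int64(165), np.int64(165)), (132, np.int64(198), np.int64(198), np.int64(198)), (146, np.int64(179), np.int64(179), np.int64(179)), (147, np.int64(153), np.int64(153), np.int64(153)), (148, np.int64(140), np.int64(141), np.int64(141)), (163, np.int64(153), np.int64(153), np.int64(153)), (164, np.int64(166),
[... 4054 characters left out ...]
t64(69), np.int64(96)), (188, np.int64(87), np.int64(89), np.int64(96)), (189, np.int64(107), np.int64(108), np.int64(109))]
[188 144  16  43 591] [437.  -51.5] [473.2 -55.4]
[263 144  12  43 450] [ 434.5 -115.5] [ 470.9 -116.6]
[332 144  18  43 642] [ 432.3 -174.4] [ 468.8 -173.1]
235 119 [491.5 -94.9]
235 131 [482.2 -94.4]
235 131.5 [481.8 -94.4]
235 132 [481.4 -94.3]
235 184 [438.1 -91.7]
235 186 [436.3 -91.6]
235 187 [435.4 -91.6]
235 188 [434.5 -91.5]
235 203 [421.  -90.7]
300 119 [ 489.6 -146.8]
300 131 [ 480.2 -146.8]
300 131.5 [ 479.8 -146.8]
300 132 [ 479.4 -146.8]
300 184 [ 436.  -147.1]
300 186 [ 434.2 -147.1]
300 187 [ 433.3 -147.1]
300 188 [ 432.4 -147.1]
300 203 [ 418.9 -147.2]
```

Emit:
jog_arm --targets '[[[0, 0, -40, 0], [30, -30, -75, 0], [75, -75, -75, 0.05], [120, -120, -75, 0.11], [160, -155, -75, 0.11], [185, -179, -75, 0.11], [185, -179, -75, 0.11], [185, -179, -40, 0.11], [185, -179, 10, 0.11], [185, -179, 45, 0.11], [185, -179, 55, 0.11], [185, -179, 55, 0.11], [185, -179, 55, 0.11]]]'

```text
t: 39.6
position: [617.9, 62.0, 59.5]
tcp_rot: [-3.141, -0.002, -0.148]
wrist_force: [-0.1, 0.9, -0.8]
grip_width: 0.592
finger_force: 0.0
```

Emit:
jog_arm --targets '[[[0, 0, 0, 0], [0, 0, 0, 0], [0, 0, 0, 0], [0, 0, 0, 0], [0, 0, 0, 0], [0, 0, 0, 0]]]' --gripper 10 --force 40

```text
t: 40.35
position: [617.5, 62.2, 58.5]
tcp_rot: [-3.141, -0.001, -0.148]
wrist_force: [-2.0, 0.1, 7.4]
grip_width: 0.244
finger_force: 38.8
```

Emit:
jog_arm --targets '[[[5, 2.2, 0, 0.05], [9.9, 4.7, 0, 0.1], [14.6, 7.5, 0, 0.15], [19.3, 10.4, 0, 0.2], [23.8, 13.6, 0, 0.25], [28.2, 16.9, 0, 0.3], [32.2, 20.5, 0, 0.35], [36.2, 24.3, 0, 0.4], [36.2, 24.3, 0, 0.4]]]'

```text
t: 41.48
position: [649.4, 31.9, 58.5]
tcp_rot: [3.141, -0.001, -0.549]
wrist_force: [-5.8, -6.6, 8.6]
grip_width: 0.249
finger_force: 39.2
```

Emit:
jog_arm --targets '[[[0, 0, 0, 0], [0, 0, 0, 0], [0, 0, 0, 0], [0, 0, -50, 0], [0, 0, -110, -0.1], [-25, 50, -120, -0.25], [-50, 100, -120, -0.4], [-75, 150, -120, -0.51], [-100, 200, -120, -0.51], [-116, 237, -120, -0.51], [-116, 237, -90, -0.51], [-116, 237, -55, -0.51], [-116, 237, -55, -0.51], [-116, 237, -55, -0.51], [-116, 237, -55, -0.51]]]' --gripper 50

```text
t: 43.35
position: [427.4, -109.2, 113.8]
tcp_rot: [3.141, -0.002, -0.038]
wrist_force: [-0.2, 0.3, 0.7]
grip_width: 0.585
finger_force: 0.0
```

```bash
cat > edge.py <<'E'
from h import *
def cross(p,lvl,a,b):
    for i in range(a,b):
        if (p[i]-lvl)*(p[i+1]-lvl)<=0 and p[i]!=p[i+1]: return i+(lvl-p[i])/(p[i+1]-p[i])
def rep(c):
    f=c["frame"].astype(float)
    for u in (235,300):
        p=f[:,u-6:u+7].mean(1); d=p[:,0]-p[:,1]; m=np.argmax(d[95:160])+95; l=d[m]/2
        hi=cross(d,l,100 if m>112 else 95,m); hi=[i for i in range(m,90,-1) if d[i]<l][0]; hi=hi+(l-d[hi])/(d[hi+1]-d[hi])
        lo=cross(d,l,m,m+25)
        fe=cross(p[:,2],125,184,195); fe=fe if fe else np.nan
        # bar back edge: wood (r-b large) -> grey
        w=p[:,0]-p[:,2]; bk=cross(w,22,85,m-8)
        X=[ray(c,u,v,32)[0] for v in (bk,hi,lo,fe)]
        print(u,"rows",np.round([bk,hi,lo,fe],2),"x",np.round(X,1),"bar-front",round(X[0]-X[2],2),"pad-fence",round(X[2]-X[3],2))
E
python3 - <<'E'
from edge import *
z=np.load("w10.npz"); rep({k:z[k] for k in z})
c=r.read_camera("wrist"); s=r.get_state(); print(s["t"],s["position"],s["tcp_rot"])
cv2.imwrite("pics/w11.png",c["frame"][:,:,::-1]); np.savez("w11.npz",**{k:np.array(v) for k,v in c.items()}); rep(c)
E
```

```text
235 rows [101.74 118.56 130.03 186.94] x [504.6 491.9 482.9 435.5] bar-front 21.66 pad-fence 47.46
300 rows [102.62 118.98 130.3  187.37] x [502.  489.6 480.8 433. ] bar-front 21.28 pad-fence 47.78
43.4 [ 427.3353702  -109.19248829  113.63796486] [ 3.14108515e+00 -1.51128290e-03 -3.80307830e-02]
235 rows [110.84 126.19 135.37 188.48] x [499.  487.2 480.  435.4] bar-front 19.03 pad-fence 44.56
300 rows [111.41 126.36 135.6  188.87] x [496.6 485.1 477.8 432.9] bar-front 18.85 pad-fence 44.85
```

View pics/w11.png

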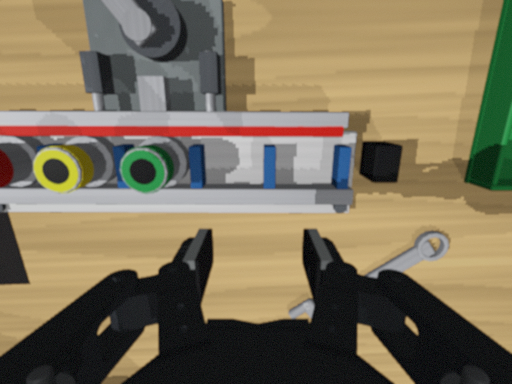

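The pad front has stopped against the bushes. The bar came 5.5 mm closer and the pad 2.9 mm, so the squeeze is about 2.5 mm. One small nudge of 0.035 rad will bring it to 3.

Emit:
jog_arm --targets '[[[0, 0, -40, 0], [30, -20, -75, 0], [75, -55, -75, 0.12], [120, -85, -75, 0.27], [165, -115, -75, 0.42], [205, -140, -75, 0.51], [216, -149, -75, 0.51], [216, -149, -75, 0.51], [216, -149, -40, 0.51], [216, -149, 10, 0.51], [216, -149, 45, 0.51], [216, -149, 55, 0.51], [216, -149, 55, 0.51], [216, -149, 55, 0.51]]]'

```text
t: 45.15
position: [649.0, 31.3, 59.5]
tcp_rot: [-3.14, -0.002, -0.548]
wrist_force: [0.3, -0.1, 0.4]
grip_width: 0.587
finger_force: 0.0
```

Emit:
jog_arm --targets '[[[0, 0, 0, 0], [0, 0, 0, 0], [0, 0, 0, 0], [0, 0, 0, 0], [0, 0, 0, 0], [0, 0, 0, 0]]]' --gripper 10 --force 40

```text
t: 45.9
position: [649.0, 31.9, 58.6]
tcp_rot: [-3.14, -0.002, -0.548]
wrist_force: [1.8, 3.4, 6.4]
grip_width: 0.246
finger_force: 39.6
```

Emit:
jog_arm --targets '[[[1.8, 0.8, 0, 0.02], [3.6, 1.6, 0, 0.035], [3.6, 1.6, 0, 0.035]]]'

```text
t: 46.28
position: [651.2, 28.8, 58.6]
tcp_rot: [-3.14, -0.001, -0.583]
wrist_force: [0.7, 3.7, 7.1]
grip_width: 0.244
finger_force: 39.7
```

Emit:
jog_arm --targets '[[[0, 0, 0, 0], [0, 0, 0, 0], [0, 0, 0, 0], [0, 0, -50, 0], [0, 0, -110, -0.1], [-27, 50, -120, -0.25], [-54, 100, -120, -0.4], [-80, 150, -120, -0.54], [-105, 200, -120, -0.54], [-127, 238, -120, -0.54], [-127, 238, -90, -0.54], [-127, 238, -55, -0.54], [-127, 238, -55, -0.54], [-127, 238, -55, -0.54], [-127, 238, -55, -0.54]]]' --gripper 50

```text
t: 48.15
position: [414.1, -100.6, 113.8]
tcp_rot: [3.141, -0.002, -0.043]
wrist_force: [-0.5, -0.2, 0.9]
grip_width: 0.583
finger_force: 0.0
```

Run:
```python
from edge import *
c=r.read_camera("wrist"); s=r.get_state(); print(s["t"],s["position"],s["tcp_rot"])
rep(c)
for k in HUE: print(k,[o for o in top(c,k,64) if o[0][2]<18])
t=r.read_camera("top")
for q,ce,m in blobs(t,(0,90,60),(16,255,255),(345,180,415,245),8): print("copper in tray",q,ray(t,*ce,57).round())
```

```text
48.2 [ 414.02642562 -100.50809352  113.61269944] [ 3.14108076e+00 -1.49689352e-03 -4.29533025e-02]
235 rows [ 92.34 108.87 118.04    nan] x [499.5 487.3 480.3   nan] bar-front 19.25 pad-fence nan
300 rows [ 93.88 108.87 118.13    nan] x [496.2 485.1 478.    nan] bar-front 18.25 pad-fence nan
red [(array([459.4,  76.3,  10.3]), array([  0, 145,  19,  27, 225], dtype=int32))]
yel [(array([462.3,  34.4,  15.2]), array([ 41, 132,  44,  42, 890], dtype=int32))]
grn [(array([462.6, -38.6,  14.4]), array([157, 128,  26,  40, 212], dtype=int32)), (array([459.5, -27.8,  15.8]), array([ 129,  131,   45,   43, 1019], dtype=int32))]
copper in tray [373 207  16  13 154] [ 502. -390.]
```

```bash
python3 -c "
from cell import r
print(r.finish_job())"
```

```text
the job is handed in; nothing more can be done
None
```

I handed the job in at about 48 s: lever opened, the one copper bush cleared to the tray, and red, yellow and green seated in stations 1–3, with 4 and 5 empty because no blue or white bush was seen. The pad was then closed to a squeeze measured at 2.5 mm and nudged toward 3 mm (about 2.7 mm on a rougher last reading). Green was knocked aside mid-run and picked again; the mug, jar and wrench were not touched.

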